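# Drive the seized hinge pin out with the drift punch

### The job

The pin of the hinge on the angle plate is stuck: take the blue-handled drift punch from its rack and, from the open upper end of the bore, drive the pin down and right out through the sprung dust flap, so that it drops into the open tin and the flap closes again. Feel your way in and never ram the punch against the hinge. Then stand the punch back upright in a hole of the rack, and leave the red punch and the other things alone.

Things in the scene. Friction and masses are not known exactly. Their poses are not given: they have to be found in the camera images.
- hinge: fixed steel hinge, three 26 mm knuckles and two leaves. Origin: centre of the bore's open upper mouth, 141 mm above the bench. Own z: along the bore, up and out of the mouth, leaning 30 degrees from vertical, roughly toward the robot's right (-y); own y level. Bore 13.5 mm wide, from z = 0 to -70 mm; flat rim 6 mm wide round the mouth, no funnel; the flap lies under its lower end.
- angle_plate: fixed grey angle plate, 162 mm high, that holds the hinge by one leaf. Origin: on the bench under the lower end of the bore; the lower mouth of the bore is 80 mm above it. z up; own y = -40 to -52 mm is its upright wall, its foot runs to y = -110 mm.
- pin_center (a point): centre of the copper-coloured hinge pin, 12 mm in diameter, 60 mm long, own z along it. Loose but tight in the bore: a push of 5 to 20 N moves it (it differs). At the start its flat upper end is 10 mm down the bore, its lower end on the shut flap. The flap pinches it, so it drops only once pushed nearly right out; the punch tip some 8 mm past the bore's lower end is sure.
- dust_flap (a joint): sprung brass flap (24 x 30 mm) under the lower mouth of the bore, hinged along the hinge's own y. 0 = shut (rad), opens up to 1.75 as something comes down the bore, about 1.2 with the pin through it. A weak spring shuts it.
- tin: flat green tin (124 x 91 mm, walls 22 mm high), fixed, open, on the bench under the hinge; its lid stands up along its own +x side, to about 110 mm. Origin: centre of its underside; floor 2 mm up, inside 84 mm along own x, 116 mm along own y.
- rack: fixed wooden punch rack, 160 x 70 mm. Origin: centre of its underside; the top of its upper board is at z = 95 mm. Three 15 mm holes through that 10 mm board at own x = -50, 0 and 50 mm, y = 0, with open space below. The middle hole is empty.
- punch_grip (a point): drift punch (120 g), in an outer hole of the rack. This point: centre of its round blue handle, 18 mm in diameter; own z up along the punch. Handle and head reach 31 mm above it; below it a flange, 24 mm in diameter (underside 36 mm below this point, resting on the board), then a straight steel shank, 11 mm in diameter, 86 mm long, flat-ended with a 1 mm bevel.
- punch_tip (a point): centre of the flat lower end of the drift punch's shank, 122 mm below the handle's centre
- red_grip (a point): handle centre of the other punch in the rack: red handle, pointed, otherwise alike; leave it where it stands
- side_cutters: red side cutters lying on the bench (bystander)
- glue_bottle: white glue bottle with red cap, 138 mm high (bystander); origin under its foot
- hinge_pin: the same hinge pin; its origin is its centre
- drift_punch: the same drift punch; origin at the centre of its flange's underside

How it is judged:
On the way, in this order (a step that is already met when the one before it is completed fails the run):
1. the punch's shank is in the bore and drives the pin, which pushes the dust flap open (z of punch_tip in the frame of hinge below -0.02 m and x of punch_tip in the frame of hinge between -0.004 and 0.004 m and y of punch_tip in the frame of hinge between -0.004 and 0.004 m and value of joint dust_flap above 0.4 rad and z of pin_center in the frame of hinge between -0.11 and -0.05 m), for 0.1 s.
2. the pin has passed through the flap and lies in the tin (x of pin_center in the frame of tin between -0.045 and 0.045 m and y of pin_center in the frame of tin between -0.06 and 0.06 m and z of pin_center in the frame of tin below 0.035 m), for 0.2 s.
At the end, for the whole second after the job is handed in: The pin lies at rest inside the tin, the dust flap is shut (within 0.1 rad), and the drift punch stands released and at rest in a hole of the rack, its flange on the board (within 5 mm) and upright within 0.12 rad (all of step 2 and value of joint dust_flap below 0.1 rad and linear speed of each of hinge_pin, drift_punch below 0.03 m/s and y of punch_grip in the frame of rack between -0.008 and 0.008 m and x of punch_grip in the frame of rack between -0.06 and 0.06 m and z of punch_grip in the frame of rack between 0.126 and 0.136 m and angle between punch_grip's own z axis and vertical below 0.12 rad); the robot touches nothing.
It fails at once if the punch is rammed against the hinge (over 40 N) (contact force between drift_punch and hinge above 40 N).
It fails at once if the fingers work the pin or the flap in place of the punch (over 1 N) (contact force between the fingers and hinge_pin above 1 N or contact force between the fingers and dust_flap above 1 N).
It fails at once if the red punch or another bystander is moved by more than 25 mm (distance of any of red_grip, side_cutters, glue_bottle from where it was at the start of the episode above 0.025 m).
It also fails if it takes over 67 s, if anything falls off the work surface, if the arm or the gripper's body presses on something with over 40 N, if the wrist force passes 120 N, or if a joint passes its speed limit or range.

### The arm

A 6-joint arm with a two-finger parallel gripper is mounted at the origin on a cart in front of the work surface, level with it; the furniture and walls round the work are solid. World frame = base frame: x ahead of the robot, y to its left, z up, the work surface at z = 0. Lengths are in m, angles in rad, forces in N, time in s.
With the tool pointing down it reaches from about 0.25 to 0.725 m from the base axis. Payload 4 kg.
Tool frame: the origin (TCP) lies at the very end of the fingers, on their centre line; the grasp point (between the pads) lies 19 mm behind it; z points along the fingers, y is the line along which they close (so a half turn about z gives the same grasp; the last joint's range is limited). The gripper opens to 85 mm and grips with 20 to 120 N. Pads are 22 mm wide; open, the fingers measure 114 mm over their backs; the gripper's body (76 mm by 85 mm) begins 54 mm behind the grasp point. The pads swing forward as they close: fully open they stand 13 mm farther back than shut.
Start: joints at [-1.278, 0.241, 0.005, 1.335, 0, 1.571], TCP at [0.144, -0.479, 0.231] pointing down, gripper open.
Joint ranges: [-2.72, 2.72], [-1.05, 1.87], [-1.09, 1.28], [-1.99, 2.15], [-1.42, 1.44], [-3.14, 3.14]. Speed limits (rad/s): [2.79, 2.79, 3.14, 3.14, 3.14, 3.14].

### API

Orientations are given as a unit quaternion [x, y, z, w].
In Python, from workcell import bot, vision, workorder, boxes_of gives the robot as it stands.
- The arm moves only by the tool send_rows, never from a script. Its argument "motion" is text: rows parted by semicolons, each of 5 numbers parted by spaces: the closure, from -1 (fully open) to 1 (shut), so that 0 is half open, then the shift along the tool's x, y, z in cm, then the turn about the tool's z in rad. In form: claw x y z twist; .... A call has 1 to 5 rows; each row is the pose to reach, as a shift and turn from the pose commanded when the call began, along the tool's axes at that moment; what a row does not reach only later rows make up. A row lasts 1/10 s, in which the tool goes at most 50 mm and 8.59 degrees, less where a joint would pass 70% of its speed; a pose out of reach is approached as far as the arm can. A call with a gripper value outside its range is refused whole. The fingers move at their own pace and stop on an object; the grip force is fixed at half the most. Time passes only in rows, so rows that repeat a pose let the fingers close. It gives the time, the measured TCP pose, the force, the opening and the grip force at its end, in the units of the state.
- bot.get_obs(): the state, without advancing time (a new reading comes with each control period).
- vision.camera(name): name is "side" or "top" or "wrist"; returns the picture (420x560x3 uint8, red, green, blue); there is no depth.
- vision.camera_model(name): a dict with "fov_y" (degrees; the focal length in pixels is half the picture's height over the tangent of half this angle, whatever the lens; pixels are square), "cx", "cy" (the principal point, pixels), "world_from_camera" (4x4, takes a point from camera to world coordinates); the wrist camera has in their place "hand_eye" (4x4, takes a point from camera to tool coordinates, whose origin is the TCP and whose axes are the flange's). Camera axes: x right, y down, z forward; pixel columns grow to the right and rows downward; lengths in m; the calibration is good to about 2 mm. A picture is of the moment at which its call begins: read the wrist's pose just before it. camera_model takes no time and is no camera call.
- workorder.job_done(): hands the job in; it is judged then, once.
Trained networks look in the newest picture that a camera, given by its name, has taken for a name from the list of things; names that differ only in an ending like _2 or _b are one class to them, and where a whole thing is asked for, a point or a joint stands for the part that bears it (a point fixed in the world has none). Each returns a list of dicts, best first, with "conf" (0 to 1); they miss things now and then, are a little off and sometimes report something else, mostly with a low value. They report only what shows in the picture. A call takes as long as a camera call.
- boxes_of(camera, target): "rect" ([centre column, centre row, width, height] in pixels, round what is visible of it).
The state is a dict: "clock": time; "joint_pos": joint angles; "joint_vel": joint speeds; "tau": joint torques, N m; "eef_pos": TCP position; "tool_rot": TCP orientation; "ft_force": force on the tool from outside, world axes, zero at the start; "ft_torque": the same for the moment, N m; "grip_width": finger opening in m; "grasp_force": force on a finger pad.
Only numpy, scipy, OpenCV 4.12 (cv2) and the standard library are available. Lean on these libraries where they do the work, as an engineer would, in place of code of your own. Each camera call takes 0.05 s, during which the arm holds its last target. There are 200 camera calls.

## Working session

There is one attempt and no reset: what is moved stays moved. The work goes in short steps, Python scripts to look and compute and a tool call to move; the robot and the scene stay as the last step left them, time stands still between calls to the robot, and variables do not carry over. Pictures are saved under pics/ and viewed, at most 12 in all, crops included, and the job is handed in when it is done.

Besides the shell and the picture viewer there is one more tool, called after "Request:" as name(argument=value, ...), one argument or row to a line, values as JSON. send_rows: Moves the arm, as the interface text tells. Its arguments: {"type":"object","properties":{"motion":{"type":"string"}},"required":["motion"]}

```bash
mkdir -p pics; ls; cat > h.py <<'E'
import numpy as np, cv2
from scipy.spatial.transform import Rotation as R
from workcell import bot, vision, workorder, boxes_of
def cam(name):
    m=vision.camera_model(name); f=210/np.tan(np.radians(m["fov_y"])/2)
    if "world_from_camera" in m: T=np.array(m["world_from_camera"])
    else:
        o=bot.get_obs(); W=np.eye(4); W[:3,:3]=R.from_quat(o["tool_rot"]).as_matrix(); W[:3,3]=o["eef_pos"]; T=W@np.array(m["hand_eye"])
    return f,m["cx"],m["cy"],T
def ray(c,u,v):
    f,cx,cy,T=c; d=T[:3,:3]@np.array([(u-cx)/f,(v-cy)/f,1]); return T[:3,3],d/np.linalg.norm(d)
def atz(c,u,v,z):
    o,d=ray(c,u,v); return o+d*(z-o[2])/d[2]
def proj(c,p):
    f,cx,cy,T=c; q=np.linalg.inv(T)@np.r_[p,1]; return np.array([cx+f*q[0]/q[2],cy+f*q[1]/q[2]])
def tri(rays):
    A=sum(np.eye(3)-np.outer(d,d) for o,d in rays); b=sum((np.eye(3)-np.outer(d,d))@o for o,d in rays)
    p=np.linalg.solve(A,b); return p,[np.linalg.norm(np.cross(p-o,d)) for o,d in rays]
E
python3 - <<'E'
from h import *
np.set_printoptions(precision=4,suppress=True)
o=bot.get_obs(); print(o)
for n in ["top","side","wrist"]:
    c=cam(n); im=vision.camera(n); cv2.imwrite(f"pics/{n}0.png",im[:,:,::-1]); print(n,c[0],c[1],c[2]); print(c[3])
    if n!="wrist":
        for t in ["hinge","angle_plate","hinge_pin","tin","rack","drift_punch","red_grip","side_cutters","glue_bottle","dust_flap"]:
            print(t,[(np.round(b["rect"],1),round(b["conf"],2)) for b in boxes_of(n,t)[:2]])
a=[cv2.imread(f"pics/{n}0.png") for n in ["top","side"]]
cv2.imwrite("pics/both.png",cv2.resize(np.hstack(a),(800,300)))
E
```

```text
pics
{'clock': 0.0, 'joint_pos': array([-1.278 ,  0.2414,  0.0037,  1.3352, -0.    ,  1.5708]), 'joint_vel': array([ 0.0014,  0.0011,  0.0008,  0.0002, -0.0004,  0.0008]), 'tau': array([ -0.0006, -37.2321,  25.2404,   0.0169,  -0.0001,   0.    ]), 'eef_pos': array([ 0.1441, -0.4781,  0.2304]), 'tool_rot': array([ 0.9893,  0.1459, -0.0002, -0.001 ]), 'ft_force': array([0.1113, 0.0921, 0.5904]), 'ft_torque': array([-0.0027,  0.0342, -0.009 ]), 'grasp_force': 0.0, 'grip_width': 0.08550060669094171}
top 420.00864696369035 280.7083495999102 210.73114504647478
[[-0.0127 -0.9916  0.1286  0.4012]
 [-0.9997  0.0152  0.0182 -0.0367]
 [-0.02   -0.1283 -0.9915  1.0594]
 [ 0.      0.      0.      1.    ]]
hinge [(array([267.5, 185.4,  53.2,  26. ]), 0.9)]
angle_plate []
hinge_pin []
tin [(array([270.4, 213.3,  58.3,  53.2]), 0.84)]
rack [(array([393. , 240. ,  49.2,  71.2]), 0.9), (array([409.2, 258.1,  17.5,  13.2]), 0.34)]
drift_punch [(array([393.7, 216.3,  15.6,  11.2]), 0.51)]
red_grip [(array([406.8, 258.5,  18.8,  10.4]), 0.55)]
side_cutters [(array([251.5, 258.6,  18.2,  40.7]), 0.64)]
gl
[... 239 characters left out ...]
.      0.      0.      1.    ]]
hinge [(array([264.9, 212. ,  31.5,  36.4]), 0.87)]
angle_plate [(array([264.7, 233.9, 103.2,  93.1]), 0.92)]
hinge_pin [(array([266.2, 234.9,  99.7,  94.4]), 0.57)]
tin [(array([284.8, 237.5,  67. ,  68.7]), 0.77)]
rack [(array([345.6, 178.8,  65.6,  44.8]), 0.89)]
drift_punch [(array([329.3, 166.1,   5.6,  47.1]), 0.76)]
red_grip []
side_cutters [(array([327. , 276.1,  58.8,  25.6]), 0.83)]
glue_bottle [(array([166.4, 298.1,  32.9,  58. ]), 0.65)]
dust_flap []
wrist 307.298767129439 277.43408523136026 213.19946892822927
[[ 0.2879 -0.9217 -0.2598  0.2103]
 [-0.9577 -0.2769 -0.0788 -0.459 ]
 [ 0.0007  0.2715 -0.9624  0.3744]
 [ 0.      0.      0.      1.    ]]
```

View pics/top0.png

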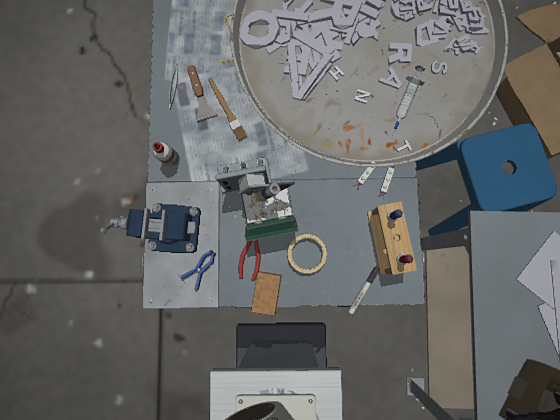

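View pics/side0.png

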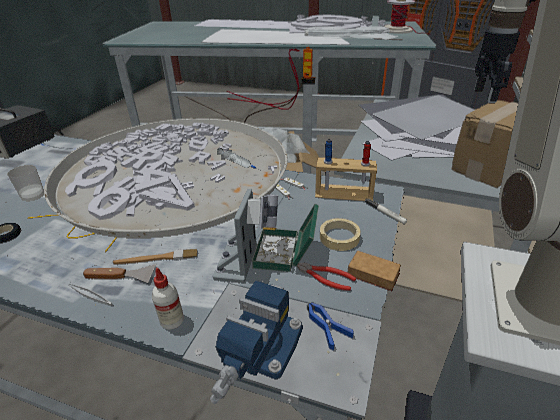

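```bash
python3 - <<'E'
from h import *
np.set_printoptions(precision=4,suppress=True)
t=cam("top"); s=cam("side")
print("blue head", tri([ray(t,396,212),ray(s,328.5,141)]))
print("blue box ctr z.131", atz(t,395,214,.131), "side", atz(s,329,150,.131))
print("red z.131", atz(t,405,259,.131))
print("rack z.095", atz(t,391,240,.095))
print("hinge mouth?", tri([ray(t,271,190),ray(s,268,197)]))
print("tin", atz(t,270,210,.01))
a=cv2.imread("pics/top0.png"); b=cv2.imread("pics/side0.png")
A=cv2.resize(a[145:245,210:310],(400,400),interpolation=2); B=cv2.resize(b[165:290,220:345],(400,400),interpolation=2)
cv2.imwrite("pics/c1.png",np.hstack([A,B]))
E
```

```text
blue head (array([ 0.5106, -0.2672,  0.1622]), [np.float64(0.0004744489647219917), np.float64(0.0004744489647219502)])
blue box ctr z.131 [ 0.5104 -0.2727  0.131 ] side [ 0.51   -0.2787  0.131 ]
red z.131 [ 0.4112 -0.2897  0.131 ]
rack z.095 [ 0.4551 -0.2699  0.095 ]
hinge mouth? (array([0.5718, 0.0025, 0.141 ]), [np.float64(0.004863461015877224), np.float64(0.0048634610158769295)])
tin [0.5396 0.0096 0.01  ]
```

View pics/c1.png

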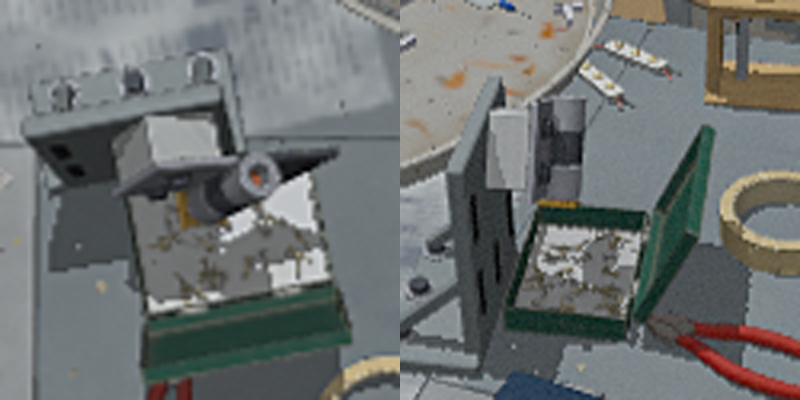

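The top crop shows the bore mouth at about (274,189), leaning right and slightly away. The pin end is visible in the bore. The angle plate wall is beyond it and the tin lid is nearer the robot. I'll move over the rack with the tool's closing axis along the rack/hinge y.

Request:
send_rows(
  motion="-1 4 -1 -0.5 -0.146; -1 8 -2 -1 -0.292; -1 12 -3 -1.5 -0.438; -1 16 -4 -2 -0.584; -1 19.6 -5 -2.5 -0.73",
)

```text
clock: 1.65
eef_pos: [0.319, -0.3733, 0.2566]
tool_rot: [0.871, 0.492, 0.0, 0.0]
ft_force: [0.6, -0.3, -0.7]
grip_width: 0.0856
grasp_force: 0.0
```

Request:
send_rows(
  motion="-1 3.6 1.9 -0.5 -0.146; -1 7.2 3.8 -1 -0.292; -1 10.8 5.7 -1.5 -0.438; -1 14.4 7.6 -2 -0.584; -1 17.9 9.4 -2.5 -0.73",
)

```text
clock: 2.15
eef_pos: [0.4925, -0.2693, 0.2815]
tool_rot: [0.637, 0.77, -0.0, 0.0]
ft_force: [0.4, -1.3, -0.4]
grip_width: 0.0854
grasp_force: 0.0
```

```bash
cat >> h.py <<'E'
def go(p,yaw):
    o=bot.get_obs(); M=R.from_quat(o["tool_rot"]).as_matrix(); y0=np.arctan2(M[1,0],M[0,0])
    print("go: shift cm",np.round(M.T@(np.array(p)-o["eef_pos"])*100,2),"twist",round(y0-yaw,3))
E
python3 - <<'E'
from h import *
np.set_printoptions(precision=4,suppress=True)
o=bot.get_obs(); print(o["clock"],o["joint_pos"],o["eef_pos"],o["tool_rot"],o["ft_force"])
t=cam("top")
m=atz(t,274.5,189,.141); l=atz(t,261,195,.085); print("mouth",m,"low",l)
c=cam("wrist"); im=vision.camera("wrist"); cv2.imwrite("pics/w1.png",im[:,:,::-1])
for n in ["drift_punch","rack","red_grip","hinge"]:
    print(n,[(np.round(b["rect"],1),round(b["conf"],2)) for b in boxes_of("wrist",n)[:2]])
print("proj head", proj(c,[.5106,-.2672,.162]),proj(c,[.461,-.278,.095]))
E
```

```text
2.15 [-0.5004  0.352   0.2873  1.5058 -0.0001  0.882 ] [ 0.4925 -0.2693  0.2815] [ 0.6375  0.7705 -0.      0.0001] [ 0.3751 -1.2757 -0.4005]
mouth [ 0.5692 -0.0066  0.141 ] low [0.5656 0.0271 0.085 ]
drift_punch [(array([295.1, 206.4,  25.5,  31.9]), 0.89)]
rack [(array([247.1, 191.8, 150.5,  68.2]), 0.77)]
red_grip [(array([197.3, 208.1,  37.3,  37.9]), 0.92)]
hinge []
proj head [298.0145 208.455 ] [247.6957 193.9034]
```

View pics/w1.png

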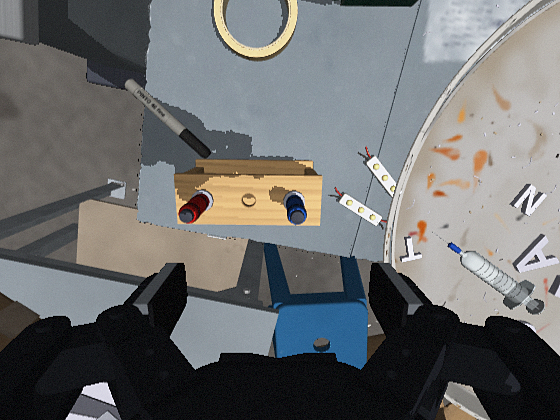

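The wrist view shows the rack, with the blue punch at about (296,208), the red at (193,208) and the empty middle hole at (249,200).

```bash
python3 - <<'E'
from h import *
np.set_printoptions(precision=4,suppress=True)
c=cam("wrist")
print("hole",atz(c,249,200,.095)); print("blue head",atz(c,297,215,.162),"red head",atz(c,186.5,215,.162))
print("blue flange base", atz(c,294,197,.1), "red", atz(c,204,197,.1))
for u,v in [(176,175),(321,175),(321,225),(176,225)]: print(atz(c,u,v,.095))
print(proj(c,bot.get_obs()["eef_pos"]))
go([.5106,-.2685,.112],1.75)
E
```

```text
hole [ 0.4615 -0.2852  0.095 ]
blue head [ 0.509  -0.2742  0.162 ] red head [ 0.4125 -0.2919  0.162 ]
blue flange base [ 0.509  -0.2719  0.1   ] red [ 0.4134 -0.2894  0.1   ]
[ 0.38  -0.272  0.095]
[ 0.5333 -0.244   0.095 ]
[ 0.5456 -0.2991  0.095 ]
[ 0.3852 -0.3285  0.095 ]
[277.4605 266.5235]
go: shift cm [-0.18  2.   16.89] twist 0.002
```

Request:
send_rows(
  motion="-1 -0.8 1.6 3 0; -1 -0.8 1.6 8 0; -1 -0.8 1.6 12.5 0; -1 -0.8 1.6 16.9 0; -1 -0.8 1.6 16.9 0",
)

```text
clock: 2.9
eef_pos: [0.5019, -0.2738, 0.1057]
tool_rot: [0.641, 0.767, -0.002, -0.007]
ft_force: [-0.7, 0.5, -0.9]
grip_width: 0.0855
grasp_force: 0.0
```

Request:
send_rows(
  motion="1 0 0 0 0; 1 0 0 0 0; 1 0 0 0 0; 1 0 0 0 0; 1 0 0 0 0",
)

```text
clock: 3.4
eef_pos: [0.5094, -0.2758, 0.1139]
tool_rot: [0.64, 0.768, 0.0, 0.002]
ft_force: [0.1, 0.1, 5.0]
grip_width: 0.0163
grasp_force: 58.8
```

```bash
python3 - <<'E'
from h import *
np.set_printoptions(precision=4,suppress=True)
o=bot.get_obs(); print(o["clock"],o["joint_pos"],o["eef_pos"],o["tool_rot"],o["ft_force"],o["ft_torque"],o["grip_width"],o["grasp_force"])
im=vision.camera("wrist"); cv2.imwrite("pics/w2.png",im[:,:,::-1])
for n in ["drift_punch","rack","red_grip"]:
    print(n,[(np.round(b["rect"],1),round(b["conf"],2)) for b in boxes_of("wrist",n)[:2]])
c=cam("wrist"); print(proj(c,[.510,-.2745,.162]),proj(c,[.4615,-.2852,.095]))
E
```

```text
3.4 [-0.4965  0.4662  0.0176  1.1188  0.0003  0.8922] [ 0.5094 -0.2758  0.1139] [0.6399 0.7685 0.0005 0.0016] [0.0682 0.0742 5.0431] [-0.1536 -0.4188 -0.0478] 0.016338092390154133 58.814789056777954
drift_punch [(array([276.1, 287.4,  48.4, 102.7]), 0.62)]
rack [(array([189.7, 230.6, 303.6, 124.8]), 0.73)]
red_grip [(array([ 63.2, 286.6, 124.1, 105.9]), 0.59), (array([279.8, 285.9,  43.9, 104.1]), 0.31)]
[280.2505 322.7008] [191.4849 252.7785]
```

View pics/w2.png

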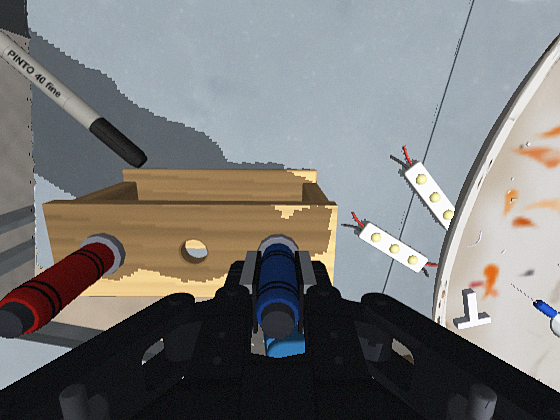

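Gripped (16.3 mm opening, 59 N). Next I'll lift until the tip is about 6 mm deep in its hole, then swing the handle right about the hole edge. That pivots the punch 30° in the pads.

Request:
send_rows(
  motion="1 0 0 -2 0; 1 0 0 -4 0; 1 0 0 -6 0; 1 0 0 -8 0; 1 0 0 -8 0",
)

```text
clock: 4.1
eef_pos: [0.5097, -0.2761, 0.1949]
tool_rot: [0.64, 0.769, 0.0, 0.002]
ft_force: [0.2, -0.7, -1.1]
grip_width: 0.0167
grasp_force: 59.4
```

```bash
python3 - <<'E'
from h import *
np.set_printoptions(precision=4,suppress=True)
o=bot.get_obs(); print(o["clock"],o["eef_pos"],o["tool_rot"],o["ft_force"],o["ft_torque"],o["grip_width"],o["grasp_force"])
c=cam("wrist"); im=vision.camera("wrist"); cv2.imwrite("pics/w3.png",im[:,:,::-1])
ims=vision.camera("side"); cv2.imwrite("pics/s3.png",ims[:,:,::-1])
a=im[150:420,140:420,::-1]; b=ims[100:225,280:410,::-1]
cv2.imwrite("pics/c3.png",np.hstack([cv2.resize(a,(420,405)),cv2.resize(b,(380,405),interpolation=2)]))
M=R.from_quat(o["tool_rot"]).as_matrix()
for k in [-.03,.0,.036,.05,.124]: print(k,proj(c,o["eef_pos"]+M@[0,0,-.019+k]))
E
```

```text
4.1 [ 0.5097 -0.2761  0.1949] [0.6398 0.7685 0.0004 0.0024] [ 0.2289 -0.6518 -1.0553] [ 0.0041 -0.0243 -0.0249] 0.016661663687601445 59.411669969558716
-0.03 [277.4836 327.0808]
0.0 [277.4652 285.0923]
0.036 [277.4512 253.236 ]
0.05 [277.4472 244.0492]
0.124 [277.433  211.4668]
```

View pics/c3.png

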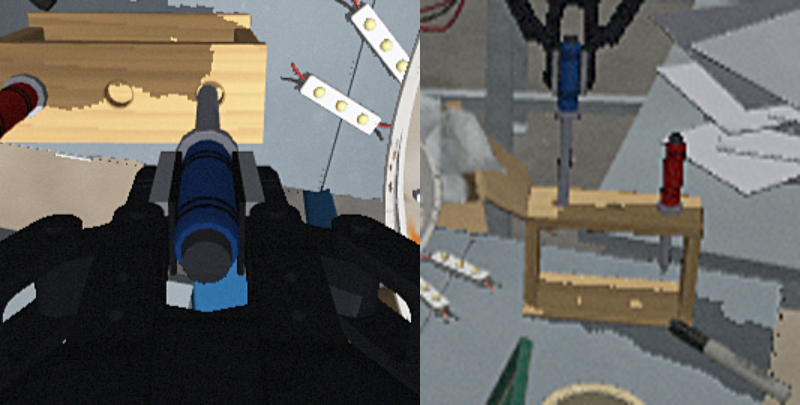

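Request:
send_rows(
  motion="1 -0.2 0 0.2 0; 1 -0.7 0 0.2 0; 1 -1.2 0 0.2 0; 1 -1.7 0 0.25 0; 1 -2.2 0 0.3 0",
)

```text
clock: 4.7
eef_pos: [0.5121, -0.295, 0.188]
tool_rot: [0.64, 0.769, 0.002, -0.002]
ft_force: [2.9, 6.3, 1.0]
grip_width: 0.0165
grasp_force: 60.2
```

```bash
cat > tilt.py <<'E'
from h import *
import sys
np.set_printoptions(precision=4,suppress=True)
o=bot.get_obs(); print(o["clock"],o["eef_pos"],o["tool_rot"],o["ft_force"],o["ft_torque"],o["grip_width"],o["grasp_force"])
c=cam("wrist"); im=vision.camera("wrist"); cv2.imwrite("pics/%s.png"%sys.argv[1],im[:,:,::-1])
print([(np.round(b["rect"],1),round(b["conf"],2)) for b in boxes_of("wrist","drift_punch")[:2]])
M=R.from_quat(o["tool_rot"]).as_matrix()
for th in map(float,sys.argv[2:]):
    t=np.radians(th); a=np.array([np.sin(t),0,np.cos(t)])
    print(th,*[proj(c,o["eef_pos"]+M@(np.array([0,0,-.019])+k*a)) for k in (-.03,.038,.124)])
E
python3 tilt.py w4 0 10 20
```

```text
4.7 [ 0.5121 -0.295   0.188 ] [ 0.6395  0.7688  0.0019 -0.0023] [2.9276 6.3433 0.976 ] [ 1.999  -0.5753 -0.078 ] 0.01654155203226601 60.19014894962311
[(array([277.6, 264. ,  42.6, 154.6]), 0.95)]
0.0 [277.4872 327.0889] [277.4521 251.8434] [277.4332 211.4719]
10.0 [277.4973 338.7141] [277.4433 241.3245] [277.4129 186.5508]
20.0 [277.506  347.8982] [277.4348 231.5353] [277.3919 161.4051]
```

Request:
send_rows(
  motion="1 -0.5 0 0.05 0; 1 -1 0 0.1 0; 1 -1.5 0 0.2 0; 1 -2 0 0.35 0; 1 -2 0 0.35 0",
)

```text
clock: 5.3
eef_pos: [0.5157, -0.3155, 0.1843]
tool_rot: [0.64, 0.768, 0.001, -0.002]
ft_force: [2.5, 4.5, -1.9]
grip_width: 0.0167
grasp_force: 61.1
```

```bash
python3 tilt.py w5 20 25 30
```

```text
5.3 [ 0.5157 -0.3155  0.1843] [ 0.6399  0.7685  0.0012 -0.0018] [ 2.4843  4.5394 -1.9323] [ 1.4182 -0.8592 -0.1314] 0.01672045630418613 61.06003940105438
[(array([276.9, 253.2,  45.3, 185.3]), 0.97)]
20.0 [277.5064 347.8971] [277.4351 231.5343] [277.3922 161.4042]
25.0 [277.51   351.4758] [277.4311 226.9673] [277.3814 148.658 ]
30.0 [277.5132 354.3547] [277.4271 222.6513] [277.3703 135.7485]
```

Request:
send_rows(
  motion="1 -0.5 0 0.17 0; 1 -1 0 0.36 0; 1 -1.5 0 0.58 0; 1 -2.05 0 0.85 0; 1 -2.05 0 0.85 0",
)

```text
clock: 5.9
eef_pos: [0.5194, -0.3362, 0.1762]
tool_rot: [0.64, 0.768, 0.001, -0.001]
ft_force: [2.0, 4.6, 0.3]
grip_width: 0.0167
grasp_force: 62.3
```

```bash
python3 tilt.py w6 28 30 32
```

```text
5.9 [ 0.5194 -0.3362  0.1762] [ 0.6401  0.7683  0.0007 -0.0011] [1.9644 4.6002 0.3002] [ 1.3701 -0.7641 -0.1649] 0.016746101308999513 62.25678563117981
[(array([277.9, 241.9,  48.4, 222.5]), 0.68)]
28.0 [277.512  353.2864] [277.4288 224.3448] [277.3749 140.9332]
30.0 [277.5132 354.3536] [277.4272 222.6502] [277.3705 135.7475]
32.0 [277.5143 355.3085] [277.4257 221.0001] [277.3659 130.5299]
```

Request:
send_rows(
  motion="1 -1 0 -1.7 0; 1 -2 0 -3.5 0; 1 -2 1 -7 0; 1 -1 2 -10.5 0; 1 1.5 3 -10.5 0",
)

```text
clock: 6.5
eef_pos: [0.5474, -0.3206, 0.2875]
tool_rot: [0.641, 0.767, -0.001, 0.005]
ft_force: [1.4, 0.7, -0.6]
grip_width: 0.0164
grasp_force: 61.6
```

Request:
send_rows(
  motion="1 4 1.5 0 0; 1 8 3 0 0; 1 12 4.5 0 0; 1 16 6 0 0; 1 19 7 0 0",
)

```text
clock: 7.0
eef_pos: [0.5802, -0.1161, 0.2819]
tool_rot: [0.64, 0.769, -0.002, 0.0]
ft_force: [0.5, 0.3, -0.2]
grip_width: 0.0163
grasp_force: 61.6
```

Request:
send_rows(
  motion="1 1 0.4 0 0; 1 2 0.8 0 0; 1 2 0.8 0 0; 1 2 0.8 0 0",
)

```text
clock: 7.4
eef_pos: [0.5848, -0.0974, 0.2821]
tool_rot: [0.64, 0.768, -0.001, 0.0]
ft_force: [0.4, -0.4, -1.0]
grip_width: 0.0167
grasp_force: 61.6
```

```bash
python3 tilt.py w7 28 30 32; python3 - <<'E'
from h import *
for t in ["hinge","hinge_pin","dust_flap","tin"]: print(t,[(np.round(b["rect"],1),round(b["conf"],2)) for b in boxes_of("wrist",t)[:2]])
E
```

```text
7.4 [ 0.5848 -0.0974  0.2821] [ 0.6404  0.7681 -0.0007  0.0001] [ 0.3573 -0.3651 -0.9869] [-0.0517  0.0184 -0.0039] 0.016692737188191153 61.55209422111511
[(array([276.8, 240.4,  46.2, 218.7]), 0.83)]
28.0 [277.513 353.284] [277.4297 224.3423] [277.3758 140.931 ]
30.0 [277.5142 354.3513] [277.4281 222.6477] [277.3714 135.7453]
32.0 [277.5153 355.3061] [277.4266 220.9976] [277.3668 130.5277]
hinge [(array([300.8,  78.5,  67.6, 149.8]), 0.66)]
hinge_pin [(array([281.2,  98.3,  12.1,   4.8]), 0.63)]
dust_flap [(array([149.2,  25.7,  61.8,  49.2]), 0.71), (array([279.5,  58. ,  20.7,  10.4]), 0.43)]
tin [(array([241.1,  72.3, 135. , 141.5]), 0.75)]
```

View pics/w7.png

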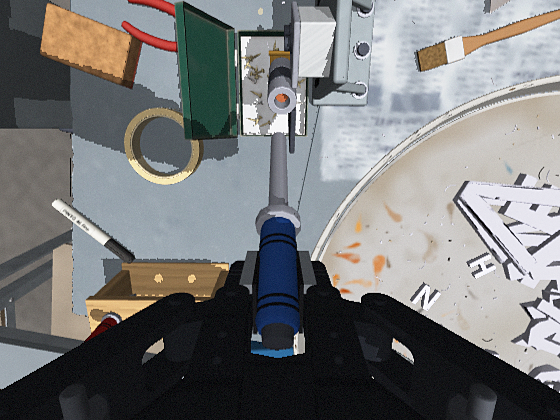

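The wrist view shows the shank tip near (278,133), pointing at the bore mouth at about (281,98) with the orange pin inside. I'll zoom in to measure this exactly.

```bash
python3 - <<'E'
from h import *
im=cv2.imread("pics/w7.png")
cv2.imwrite("pics/z7.png",cv2.resize(im[80:150,240:330],(792,616),interpolation=cv2.INTER_CUBIC)[:600])
E
```

```text
(no output)
```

View pics/z7.png

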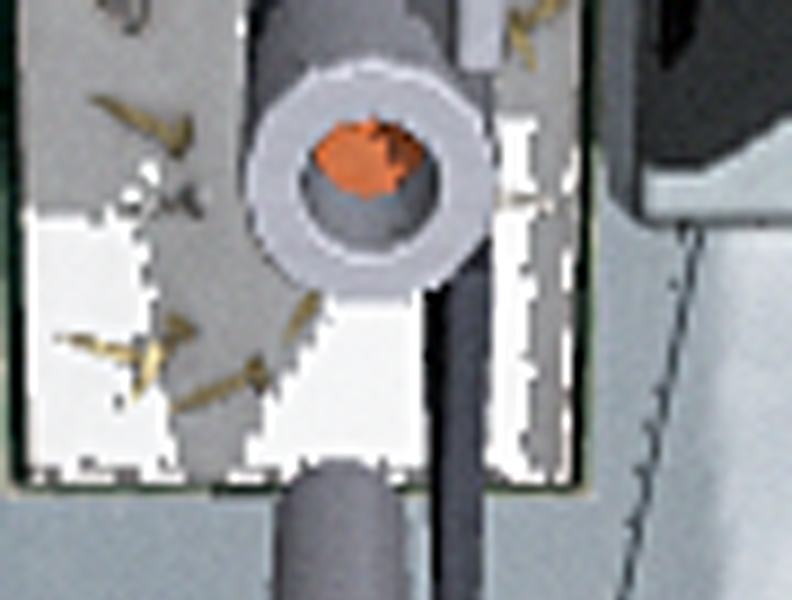

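```bash
python3 - <<'E'
from h import *
np.set_printoptions(precision=1,suppress=True,linewidth=220)
g=cv2.imread("pics/w7.png").astype(int)
for col in (260,262,264,294,296): print(col,[tuple(int(x) for x in g[r,col]) for r in range(198,236,2)])
for r in (136,150,170,190): print(r,g[r,262:296].sum(1)//3)
print(219,g[218,250:306].sum(1)//3)
c=cam("wrist"); o=bot.get_obs(); M=R.from_quat(o["tool_rot"]).as_matrix()
def circ(th,dx,k,r,s=0):
    t=np.radians(th); a=np.array([np.sin(t),0,np.cos(t)]); e=np.array([np.cos(t),0,-np.sin(t)])
    ph=np.linspace(0,2*np.pi,73); p=[proj(c,o["eef_pos"]+M@(np.array([dx,0,-.019])+(k+s)*a+r*(np.cos(q)*e+np.sin(q)*np.array([0,1,0])))) for q in ph]
    p=np.array(p); return p.min(0),p.max(0)
for th in (29,30,31,32):
  for dx in (-.002,0,.002):
    A=circ(th,dx,.124,.0045);B=circ(th,dx,.123,.0055);F=circ(th,dx,.038,.012)
    print(th,dx,"tiprow",A[0][1],B[0][1],"w",B[1][0]-B[0][0],"flange rows",F[0][1],F[1][1],"cols",F[0][0],F[1][0])
E
```

```text
260 [(174, 167, 155), (175, 168, 157), (174, 165, 152), (171, 162, 151), (175, 165, 153), (179, 170, 161), (106, 95, 94), (80, 73, 72), (81, 77, 75), (102, 95, 96), (109, 103, 104), (107, 99, 99), (110, 103, 104), (110, 101, 102), (112, 108, 109), (117, 112, 112), (87, 76, 72), (90, 77, 74), (77, 58, 47)]
262 [(178, 169, 157), (176, 166, 155), (173, 166, 158), (170, 163, 149), (174, 165, 152), (170, 161, 148), (76, 70, 70), (88, 82, 79), (88, 83, 86), (115, 108, 106), (108, 101, 101), (105, 97, 96), (113, 105, 104), (97, 91, 93), (44, 11, 0), (58, 23, 7), (59, 28, 12), (63, 30, 10), (62, 25, 14)]
264 [(174, 161, 150), (173, 167, 157), (179, 168, 156), (174, 164, 152), (179, 169, 155), (75, 71, 71), (97, 87, 90), (89, 81, 80), (108, 101, 102), (119, 110, 110), (113, 101, 100), (110, 102, 103), (59, 28, 10), (68, 31, 8), (74, 34, 17), (70, 35, 16), (76, 38, 20), (74, 39, 19), (73, 35, 14)]
294 [(174, 165, 152), (177, 170, 159), (176, 168, 157), (180, 171, 161), (174, 169, 152), (168, 164, 148), (126, 115, 114), (120, 113, 108), (96, 89, 88), (202, 190, 187), (206, 192, 190), (199, 190,
[... 2514 characters left out ...]
ols 254.93039232150994 299.9202971115607
31 0.002 tiprow 124.72423647956423 124.21224589468471 w 15.245890371677262 flange rows 202.20224303158645 232.62941475225034 cols 254.85219423170832 299.9925583430035
32 -0.002 tiprow 127.92856127305637 127.47141058105129 w 15.279578433224628 flange rows 209.2682949227272 238.31005090671152 cols 254.93873414283055 299.91635827712577
32 0 tiprow 125.00312882121558 124.52575240006428 w 15.317265676077511 flange rows 205.43139592924285 234.9602983704754 cols 254.86058535927134 299.98858654858
32 0.002 tiprow 122.06305242083876 121.5652526291419 w 15.355139290589591 flange rows 201.56739945885678 231.58933492999367 cols 254.7819122648315 300.0612994160195
```

```bash
python3 - <<'E'
from h import *
np.set_printoptions(precision=4,suppress=True,linewidth=220)
c=cam("wrist"); t=cam("top"); o=bot.get_obs()
m=atz(c,281.6,99.8,.141); print("mouth",m, "rimpx pred", c[0]*26/np.linalg.norm(m-c[3][:3,3])/1000)
lsd=cv2.createLineSegmentDetector()
for cc,f,(r0,r1,c0,c1),ml in ((c,"w7",(0,160,230,380),18),(t,"top0",(150,235,210,300),12)):
    g=cv2.cvtColor(cv2.imread(f"pics/{f}.png"),cv2.COLOR_BGR2GRAY)[r0:r1,c0:c1]
    for l in lsd.detect(g)[0][:,0]:
        if np.hypot(l[2]-l[0],l[3]-l[1])<ml: continue
        a=l+[c0,r0,c0,r0]
        out=[]
        for z in (.022,.141,.162):
            p=atz(cc,a[0],a[1],z); q=atz(cc,a[2],a[3],z); d=q-p; out.append(round((np.degrees(np.arctan2(d[1],d[0]))-90)%90,1))
        print(f,np.round(a,1),"angle mod90",out)
M=R.from_quat(o["tool_rot"]).as_matrix(); print("tool yaw",np.degrees(np.arctan2(M[1,0],M[0,0])))
E
```

```text
mouth [ 0.5722 -0.007   0.141 ] rimpx pred 28.01518863259882
w7 [240.3  36.8 243.  134.4] angle mod90 [np.float64(10.2), np.float64(10.2), np.float64(10.2)]
w7 [288.5 150.7 287.1 113.1] angle mod90 [np.float64(13.0), np.float64(13.0), np.float64(13.0)]
w7 [281.9  36.2 240.6  35.8] angle mod90 [np.float64(9.9), np.float64(9.9), np.float64(9.9)]
w7 [295.8 104.4 293.8 130.9] angle mod90 [np.float64(6.7), np.float64(6.7), np.float64(6.7)]
w7 [298.2  75.9 326.9  76.9] angle mod90 [np.float64(8.6), np.float64(8.6), np.float64(8.6)]
w7 [235.2 104.3 238.1 131.9] angle mod90 [np.float64(14.5), np.float64(14.5), np.float64(14.5)]
w7 [293.9   1.9 291.9  86.9] angle mod90 [np.float64(9.6), np.float64(9.6), np.float64(9.6)]
w7 [265.8 100.6 269.6  56.9] angle mod90 [np.float64(4.4), np.float64(4.4), np.float64(4.4)]
w7 [307.3  98.1 306.4 133.1] angle mod90 [np.float64(10.4), np.float64(10.4), np.float64(10.4)]
w7 [236.9  30.4 281.9  30.1] angle mod90 [np.float64(10.6), np.float64(10.6), np.float64(10.6)]
w7 [277.3 113.4 267.4 129.7] angle mod90 [np.float64(67.7), np.float64(67.7), np.float64(67.7)
[... 3542 characters left out ...]
6 209.5 223.1 212.8] angle mod90 [np.float64(10.5), np.float64(10.5), np.float64(10.5)]
top0 [221.2 210.7 224.3 195.4] angle mod90 [np.float64(78.9), np.float64(78.9), np.float64(78.9)]
top0 [269.4 178.3 286.9 175.8] angle mod90 [np.float64(7.2), np.float64(7.2), np.float64(7.2)]
top0 [248.  229.  292.1 220.3] angle mod90 [np.float64(10.3), np.float64(10.3), np.float64(10.3)]
top0 [294.4 226.8 261.9 233. ] angle mod90 [np.float64(10.0), np.float64(10.0), np.float64(10.0)]
top0 [220.  195.6 219.4 233.1] angle mod90 [np.float64(89.5), np.float64(89.5), np.float64(89.5)]
top0 [242.1 206.8 239.5 194.3] angle mod90 [np.float64(11.7), np.float64(11.7), np.float64(11.7)]
tool yaw 100.35170031615112
```

Request:
send_rows(
  motion="1 1 0.3 1.2 0; 1 2 0.3 2.6 0; 1 2.4 0.3 3.8 0; 1 2.7 0.3 4.4 0; 1 2.7 0.3 4.4 0",
)

```text
clock: 8.2
eef_pos: [0.5824, -0.0688, 0.2374]
tool_rot: [0.64, 0.768, -0.001, -0.001]
ft_force: [0.2, 1.0, -2.0]
grip_width: 0.0165
grasp_force: 61.6
```

```bash
python3 tilt.py w8 28 30; python3 - <<'E'
from h import *
im=cv2.imread("pics/w8.png")
cv2.imwrite("pics/z8.png",cv2.resize(im[80:225,240:330],(450,725),interpolation=cv2.INTER_CUBIC)[:600])
cv2.imwrite("pics/z8.png",cv2.resize(im[85:160,235:330],(760,600),interpolation=cv2.INTER_CUBIC))
c=cam("wrist"); print(proj(c,[.5722,-.007,.141]))
E
```

```text
8.2 [ 0.5824 -0.0688  0.2374] [ 0.6399  0.7685 -0.0006 -0.0008] [ 0.2079  1.025  -1.9779] [-0.0389 -0.0362  0.0261] 0.016509308941711095 61.55474066734314
[(array([278.1, 242.4,  46. , 215.4]), 0.55)]
28.0 [277.5149 353.2853] [277.431  224.3436] [277.3767 140.9323]
30.0 [277.5161 354.3526] [277.4294 222.649 ] [277.3722 135.7466]
[277.73455884 133.59344136]
```

View pics/z8.png

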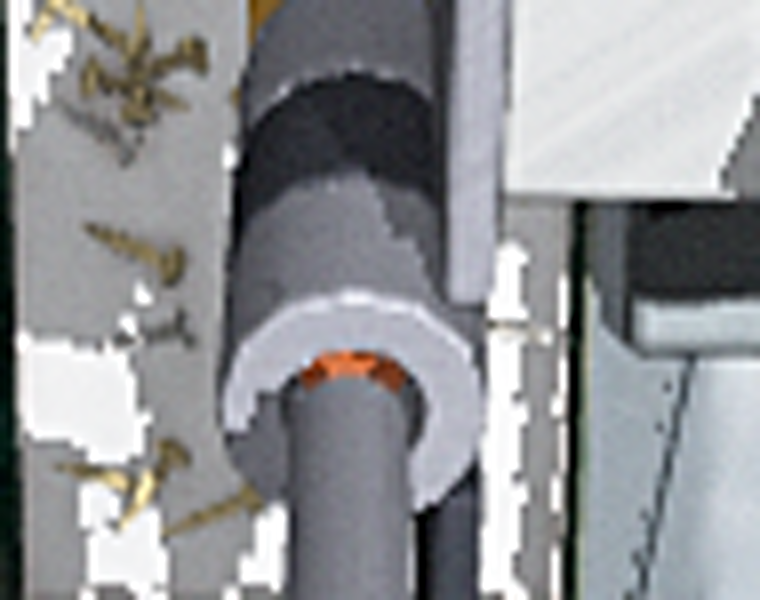

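The tip hangs just above the mouth and is laterally aligned: shank centre at about column 278.4, rim centre at (278.5,136). I'll check the bore-axis and punch-tilt models in this same picture.

```bash
python3 - <<'E'
from h import *
from scipy.optimize import brentq
np.set_printoptions(precision=2,suppress=True,linewidth=220)
c=cam("wrist"); o=bot.get_obs(); M=R.from_quat(o["tool_rot"]).as_matrix(); E=o["eef_pos"]
ph=np.linspace(0,2*np.pi,73)
def top(pt,th,r):   # pt in tool frame (m); smallest row of circle
    t=np.radians(th); e=np.array([np.cos(t),0,-np.sin(t)])
    return np.array([proj(c,E+M@(pt+r*(np.cos(q)*e+np.sin(q)*np.array([0,1,0]))))[1] for q in ph]).min()
ax=lambda th:np.array([np.sin(np.radians(th)),0,np.cos(np.radians(th))])
obs=[85+y/8-.44 for y in (290,175,70)]; print("obs rim rows",obs)
zm=E[2]-.141
for th in (28,29,30,31,32):
    x=brentq(lambda x:top(np.array([x,0,zm]),th,.013)-obs[0],.03,.1); m=np.array([x,0,zm])
    print(th,"mouth x",x*1000,[round(top(m+k*ax(th),th,.013),1) for k in (0,.0233,.0247,.0467,.0453)])
x=brentq(lambda x:top(np.array([x,0,zm]),30,.013)-obs[0],.03,.1); m=np.array([x,0,zm])
trow=85+380/8-.44
for th in (28,29,30,31):
    f=lambda dx:np.array([dx,0,-.019])+.1239*ax(th)
    dx=brentq(lambda d:top(f(d)-.001*ax(th),th,.0055)-trow,-.01,.01); tip=f(dx); d=tip-m
    print(th,"dx",dx*1e3,"tip",tip*1e3,"along",d@ax(30)*1e3,"lateral(x)",(d@[np.cos(np.pi/6),0,-.5])*1e3,"flange row",top(np.array([dx,0,-.019])+.0379*ax(th),th,.012))
g=cv2.imread("pics/w8.png").astype(int)
for col in (262,264,294,296): print(col,g[198:220,col].sum(1)//3)
E
```

```text
obs rim rows [120.81, 106.435, 93.31]
28 mouth x 61.027337625508736 [np.float64(120.8), np.float64(106.7), np.float64(106.0), np.float64(94.4), np.float64(95.1)]
29 mouth x 61.13232679165065 [np.float64(120.8), np.float64(106.2), np.float64(105.4), np.float64(93.5), np.float64(94.2)]
30 mouth x 61.24081090346638 [np.float64(120.8), np.float64(105.7), np.float64(104.9), np.float64(92.5), np.float64(93.2)]
31 mouth x 61.35275691564449 [np.float64(120.8), np.float64(105.2), np.float64(104.4), np.float64(91.5), np.float64(92.3)]
32 mouth x 61.46813072834532 [np.float64(120.8), np.float64(104.7), np.float64(103.8), np.float64(90.5), np.float64(91.3)]
28 dx 2.0748609144769046 tip [60.24  0.   90.4 ] along -6.924596908005395 lateral(x) 2.8450378977547475 flange row 204.1910590304387
29 dx 0.25499422772380737 tip [60.32  0.   89.37] along -7.777924289171035 lateral(x) 3.4306815993859927 flange row 206.98175175961902
30 dx -1.5446990845409716 tip [60.41  0.   88.3 ] along -8.658900375180293 lateral(x) 4.034454629523151 flange row 209.7592884912942
31 dx -3.323670818300686 tip [60.49  0.   87.2 ] along -9.567256812183274 lateral(x) 4.6561730730522175 flange row 212.5233814873691
262 [160 169 163 165 163 166 169 164 165 174 159  87  81  85  91  83  92 100 115 108 106 106]
264 [162 167 163 166 164 170 164 168 168 150  79  96  96 101  85  87 107 107 113 110 106 110]
294 [167 167 166 171 167 166 169 170 168 174 162 130 117 120 129 126 124 149 193 206 200 193]
296 [171 165 166 168 165 166 170 169 171 166 168 171 162 110 120 113 118 120 115 136 176 213]
```

Request:
send_rows(
  motion="1 -0.05 0.01 0.2 0; 1 -0.07 0.01 0.43 0; 1 0.03 0.01 0.6 0; 1 0.13 0.01 0.78 0; 1 0.13 0.01 0.78 0",
)

```text
clock: 8.8
eef_pos: [0.5827, -0.0675, 0.2302]
tool_rot: [0.64, 0.768, -0.0, -0.0]
ft_force: [-0.3, -0.7, -0.9]
grip_width: 0.0165
grasp_force: 61.6
```

```bash
python3 tilt.py w9 28 30
```

```text
8.8 [ 0.5827 -0.0675  0.2302] [ 0.6399  0.7685 -0.0002 -0.0003] [-0.2705 -0.7361 -0.8887] [ 0.0032  0.0143 -0.0229] 0.016540358046432436 61.55410051345825
[(array([276.8, 240.9,  46. , 219.4]), 0.73)]
28.0 [277.5132 353.2848] [277.4298 224.3431] [277.3759 140.9317]
30.0 [277.5144 354.352 ] [277.4282 222.6485] [277.3714 135.746 ]
```

Request:
send_rows(
  motion="1 0.05 0 0.09 0; 1 0.1 0 0.17 0; 1 0.15 0 0.26 0; 1 0.2 0 0.35 0; 1 0.2 0 0.35 0",
)

```text
clock: 9.4
eef_pos: [0.5825, -0.0656, 0.2268]
tool_rot: [0.64, 0.768, -0.0, -0.0]
ft_force: [-0.4, -0.1, -1.4]
grip_width: 0.0167
grasp_force: 61.6
```

Request:
send_rows(
  motion="1 0.05 0 0.13 0; 1 0 0 0.23 0; 1 -0.09 0 0.33 0; 1 -0.18 0 0.43 0; 1 -0.18 0 0.43 0",
)

```text
clock: 9.9
eef_pos: [0.5829, -0.0671, 0.2229]
tool_rot: [0.64, 0.768, 0.0, -0.0]
ft_force: [-0.8, 0.9, 1.5]
grip_width: 0.0167
grasp_force: 61.8
```

```bash
python3 tilt.py w10 28 30; python3 - <<'E'
from h import *
g=cv2.imread("pics/w10.png").astype(int)
for col in (262,264,294,296): print(col,g[198:220,col].sum(1)//3)
c=cam("wrist");print(proj(c,[.5722,-.007,.141]))
E
```

```text
9.9 [ 0.5829 -0.0671  0.2229] [ 0.6399  0.7685  0.0005 -0.0003] [-0.8247  0.8697  1.5263] [0.5248 0.1655 0.0372] 0.016695934731463302 61.767393350601196
[(array([278.1, 239.2,  47.9, 216.7]), 0.65)]
28.0 [277.5116 353.2851] [277.4287 224.3435] [277.3751 140.932 ]
30.0 [277.5129 354.3524] [277.4271 222.6489] [277.3706 135.7463]
262 [164 162 169 165 166 168 168 164 166 155 102  73  87  98 101  97  88 103
 117 111 106 108]
264 [161 166 165 165 165 166 162 169 159  98  91  96 103 103 109 117 130 109
 111 109 108 111]
294 [168 168 168 172 171 170 166 171 171 173 165 120 117 126 131 131 129 157
 196 206 195 196]
296 [164 165 169 168 164 164 170 168 167 167 168 174 168 138 114 114 114 121
 120 146 190 205]
[277.84663118 137.45558401]
```

Request:
send_rows(
  motion="1 0.05 0 0.14 0; 1 0.12 0 0.3 0; 1 0.22 0 0.47 0; 1 0.32 0 0.64 0; 1 0.32 0 0.64 0",
)

```text
clock: 10.5
eef_pos: [0.5826, -0.0643, 0.2169]
tool_rot: [0.64, 0.768, 0.0, 0.001]
ft_force: [-0.8, 1.0, 3.3]
grip_width: 0.0163
grasp_force: 62.3
```

Request:
send_rows(
  motion="1 0.15 0 0.26 0; 1 0.3 0 0.52 0; 1 0.45 0 0.78 0; 1 0.6 0 1.04 0; 1 0.6 0 1.04 0",
)

```text
clock: 11.0
eef_pos: [0.5815, -0.0584, 0.2064]
tool_rot: [0.64, 0.768, 0.0, 0.0]
ft_force: [-0.7, 1.6, 3.7]
grip_width: 0.0165
grasp_force: 62.1
```

```bash
python3 tilt.py w11 28 30; python3 - <<'E'
from h import *
g=cv2.imread("pics/w11.png").astype(int)
for col in (262,264,294,296): print(col,g[198:220,col].sum(1)//3)
E
```

```text
11.0 [ 0.5815 -0.0584  0.2064] [0.6399 0.7684 0.0004 0.0005] [-0.7312  1.5515  3.6844] [0.6349 0.2853 0.0541] 0.01649818062513936 62.13969826698303
[(array([276.7, 247.5,  43.4, 200.6]), 0.71)]
28.0 [277.5109 353.284 ] [277.4283 224.3424] [277.3749 140.931 ]
30.0 [277.5121 354.3513] [277.4267 222.6478] [277.3704 135.7453]
262 [171 166 169 161 166 166 170 170 170 159 103  84  97  94 100 102  97 104
 119 107 105 105]
264 [165 169 167 164 165 169 162 169 160 111  91  97 103 106 112 122 138 112
 112 108 110 111]
294 [191 186 190 187 182 186 185 187 182 180 167 126 125 123 136 130 133 158
 198 205 198 197]
296 [170 173 172 170 170 173 171 172 173 174 171 179 171 137 121 121 119 122
 123 152 189 211]
```

Request:
send_rows(
  motion="1 0.2 0 0.35 0; 1 0.4 0 0.69 0; 1 0.6 0 1.04 0; 1 0.75 0 1.3 0; 1 0.75 0 1.3 0",
)

```text
clock: 11.6
eef_pos: [0.5799, -0.0507, 0.1928]
tool_rot: [0.64, 0.768, 0.0, -0.0]
ft_force: [-0.7, 2.3, 3.5]
grip_width: 0.0169
grasp_force: 61.9
```

Request:
send_rows(
  motion="1 0.2 0 0.35 0; 1 0.4 0 0.69 0; 1 0.5 0 0.87 0; 1 0.5 0 0.87 0",
)

```text
clock: 12.0
eef_pos: [0.5789, -0.0456, 0.1836]
tool_rot: [0.64, 0.769, 0.0, -0.0]
ft_force: [1.0, 3.3, 1.0]
grip_width: 0.0163
grasp_force: 61.8
```

```bash
python3 tilt.py w12 28 30; python3 - <<'E'
from h import *
g=cv2.imread("pics/w12.png").astype(int)
for col in (262,264,294,296): print(col,g[198:220,col].sum(1)//3)
E
```

```text
12.0 [ 0.5789 -0.0456  0.1836] [ 0.6398  0.7686  0.0002 -0.0004] [0.9938 3.2794 0.9893] [ 0.971  -0.1066 -0.014 ] 0.01625790824812917 61.75971865653992
[(array([277.5, 260.1,  44.7, 179.4]), 0.89)]
28.0 [277.5127 353.2851] [277.4295 224.3435] [277.3756 140.932 ]
30.0 [277.5139 354.3524] [277.4279 222.6489] [277.3711 135.7463]
262 [171 168 170 171 169 167 168 171 174 165 100  84  90  93  93  92  99 113
 121 112 109 108]
264 [169 171 172 171 170 167 171 175 164 115  92 100 109 107 117 114 107 119
 121 110 114 112]
294 [ 46  38  40  48  43  43  41  41  38  36  82 145 132 134 136 137 140 172
 212 210 203 207]
296 [ 37  30  34  43  33  37  36  41  36  36  39  66  66 101 126 121 129 127
 129 159 199 210]
```

Request:
send_rows(
  motion="1 0.23 0 0.35 0; 1 0.45 0 0.69 0; 1 0.65 0 1.04 0; 1 0.8 0 1.3 0; 1 0.8 0 1.3 0",
)

```text
clock: 12.6
eef_pos: [0.5771, -0.0378, 0.1703]
tool_rot: [0.64, 0.769, -0.0, -0.001]
ft_force: [-0.5, 3.1, -0.3]
grip_width: 0.0165
grasp_force: 61.7
```

```bash
python3 tilt.py w13 28 30; python3 - <<'E'
from h import *
ims=vision.camera("side"); cv2.imwrite("pics/s13.png",ims[:,:,::-1])
for n in ("hinge_pin","dust_flap"): print(n,[(np.round(b["rect"],1),round(b["conf"],2)) for b in boxes_of("side",n)[:2]])
print(proj(cam("side"),[.5722-.0063,.0275,.08]))
E
```

```text
12.6 [ 0.5771 -0.0378  0.1703] [ 0.6398  0.7685 -0.0002 -0.0007] [-0.4741  3.1365 -0.3322] [ 0.8661  0.0998 -0.0445] 0.016506388958862184 61.65776968002319
[(array([276.4, 269.1,  46.7, 158.6]), 0.78), (array([263.8, 121.5, 284.2, 241.3]), 0.42)]
28.0 [277.514  353.2854] [277.4303 224.3437] [277.3762 140.9323]
30.0 [277.5152 354.3526] [277.4288 222.6491] [277.3717 135.7466]
hinge_pin [(array([271.4, 245.8,   1.7,  20. ]), 0.41)]
dust_flap []
[269.763279  227.1361652]
```

Request:
send_rows(
  motion="1 0.2 0 0.3 0; 1 0.35 0 0.6 0; 1 0.5 0 0.85 0; 1 0.55 0 0.92 0; 1 0.55 0 0.92 0",
)

```text
clock: 13.35
eef_pos: [0.5765, -0.033, 0.1621]
tool_rot: [0.64, 0.768, -0.0, 0.0]
ft_force: [-1.0, 0.0, 2.8]
grip_width: 0.0165
grasp_force: 62.1
```

```bash
python3 tilt.py w14 28 30; python3 - <<'E'
from h import *
ims=vision.camera("side"); cv2.imwrite("pics/s14.png",ims[:,:,::-1])
for n in ("hinge_pin","dust_flap"): print(n,[(np.round(b["rect"],1),round(b["conf"],2)) for b in boxes_of("side",n)[:2]])
w=cv2.imread("pics/w14.png"); s=cv2.imread("pics/s14.png"); s0=cv2.imread("pics/s13.png")
cv2.imwrite("pics/z14.png",np.hstack([cv2.resize(w[40:340,180:380],(240,360)),cv2.resize(s0[190:280,230:300],(280,360),interpolation=2),cv2.resize(s[190:280,230:300],(280,360),interpolation=2)]))
E
```

```text
13.35 [ 0.5765 -0.033   0.1621] [ 0.6399  0.7684 -0.0001  0.0002] [-0.9674  0.033   2.8452] [0.4026 0.4891 0.0679] 0.01647550701887762 62.13467359542847
[(array([277.4, 275. ,  47.1, 151.4]), 0.56)]
28.0 [277.5123 353.2842] [277.4293 224.3425] [277.3756 140.9312]
30.0 [277.5135 354.3515] [277.4277 222.6479] [277.3711 135.7455]
hinge_pin [(array([261.6, 214.6,  30.7,  40.9]), 0.65), (array([273.8, 244.5,   4.8,  16.8]), 0.6)]
dust_flap []
```

View pics/z14.png

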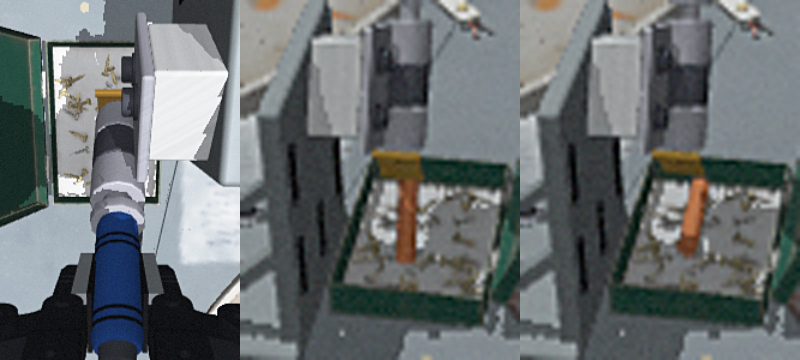

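The pin has left the bore and looks to be in the tin (side view, ends at about (275,235) and (272,253)). I'll check its length on the floor.

```bash
python3 - <<'E'
from h import *
np.set_printoptions(precision=4,suppress=True)
s=cam("side")
im=vision.camera("side"); cv2.imwrite("pics/s15.png",im[:,:,::-1])
for n in ("hinge_pin","dust_flap"): print(n,[(np.round(b["rect"],1),round(b["conf"],2)) for b in boxes_of("side",n)[:2]])
def seg(f):
    h=cv2.imread(f"pics/{f}.png").astype(int)
    m=(h[...,2]>h[...,1]+55)&(h[...,2]>110)&(h[...,1]>h[...,0]-10)
    ys,xs=np.nonzero(m[225:262,255:300]); return np.c_[xs+255,ys+225]
for f in ("s13","s14","s15"):
    p=seg(f); print(f,len(p),p.min(0),p.max(0), p[p[:,1]==p[:,1].min()].mean(0),p[p[:,1]==p[:,1].max()].mean(0))
    a=p[p[:,1]==p[:,1].min()].mean(0); b=p[p[:,1]==p[:,1].max()].mean(0)
    A=atz(s,*a,.008);B=atz(s,*b,.008); print(A,B,np.linalg.norm(A-B))
E
```

```text
hinge_pin [(array([273.1, 244. ,   2.8,  21.2]), 0.51), (array([274.2, 177.4,  15. ,  34.8]), 0.51)]
dust_flap [(array([348.1, 178.6,  63.1,  45.4]), 0.46)]
s13 3 [271 240] [272 241] [271. 240.] [271.5 241. ]
[ 0.5813 -0.0137  0.008 ] [ 0.5789 -0.0105  0.008 ] 0.0040056589401353355
s14 47 [271 235] [276 248] [274. 235.] [272. 248.]
[ 0.5812 -0.0339  0.008 ] [0.5687 0.0132 0.008 ] 0.04866804213302059
s15 49 [271 235] [276 248] [274. 235.] [272. 248.]
[ 0.5812 -0.0339  0.008 ] [0.5687 0.0132 0.008 ] 0.04866804213302059
```

The pin lies about 60 mm long on the tin floor and is still. Withdrawing the punch along the bore.

Request:
send_rows(
  motion="1 -0.5 0 -0.87 0; 1 -1.25 0 -2.17 0; 1 -2 0 -3.46 0; 1 -2.75 0 -4.76 0; 1 -3.5 0 -6.06 0",
)

```text
clock: 14.25
eef_pos: [0.5829, -0.0672, 0.2228]
tool_rot: [0.64, 0.769, 0.0, -0.001]
ft_force: [-0.6, 2.4, -1.6]
grip_width: 0.0164
grasp_force: 61.4
```

Request:
send_rows(
  motion="1 -0.75 0 -1.3 0; 1 -1.5 0 -2.6 0; 1 -2.25 0 -3.9 0; 1 -3 0 -5.2 0; 1 -3 0 -5.2 0",
)

```text
clock: 14.75
eef_pos: [0.5897, -0.0986, 0.2766]
tool_rot: [0.641, 0.768, 0.001, 0.002]
ft_force: [0.5, 0.1, 0.4]
grip_width: 0.0163
grasp_force: 61.4
```

```bash
python3 tilt.py w16 28 30; python3 - <<'E'
from h import *
np.set_printoptions(precision=4,suppress=True)
g=cv2.imread("pics/w16.png").astype(int)
for col in (262,264,294,296): print(col,g[200:216,col].sum(1)//3)
print("tip col278",g[120:145,278].sum(1)//3)
for n in ("hinge_pin","dust_flap","tin"): print(n,[(np.round(b["rect"],1),round(b["conf"],2)) for b in boxes_of("wrist",n)[:2]])
im=vision.camera("side"); cv2.imwrite("pics/s16.png",im[:,:,::-1])
for n in ("hinge_pin","dust_flap"): print(n,[(np.round(b["rect"],1),round(b["conf"],2)) for b in boxes_of("side",n)[:2]])
for f in ("s14","s16"):
    h=cv2.imread(f"pics/{f}.png").astype(int); m=(h[...,2]>h[...,0]+45)&(h[...,2]>100)
    print(f); print("\n".join(f"{r}:"+"".join("#" if x else "." for x in m[r,258:290]) for r in range(222,258)))
E
```

```text
14.75 [ 0.5897 -0.0986  0.2766] [0.6406 0.7679 0.0006 0.0024] [0.5115 0.1023 0.3793] [ 0.0208 -0.0169 -0.0057] 0.016344794051540643 61.43066167831421
[(array([277.4, 241.8,  48.7, 215.7]), 0.59)]
28.0 [277.5066 353.2817] [277.4255 224.34  ] [277.373  140.9288]
30.0 [277.5079 354.349 ] [277.4239 222.6454] [277.3685 135.743 ]
262 [168 166 161 162 166 165 165 171 149  58  78  88  84  90  90  95]
264 [167 167 163 161 168 172 175 155  65  81  83  96 100  96 101 108]
294 [ 69  83 124 144 122  99  69  63  89 117 116 120 122 122 123 145]
296 [143 173 166 170 166 162 162 162 165 166 148 112 112 107 118 111]
tip col278 [170 174 177 169 159 199 252 246 245 246 251 244 144 119 126 128 126 126
 128 129 128 125 126 125 128]
hinge_pin []
dust_flap [(array([267.5,  52. ,  11.3,   7.9]), 0.54)]
tin [(array([235.4,  70.7, 139.5, 141.3]), 0.69), (array([277.1, 118. ,   9.5,  12.5]), 0.46)]
hinge_pin [(array([273.4, 244. ,   2.9,  19. ]), 0.43)]
dust_flap []
s14
222:................................
223:................................
224:................................
225:............................
[... 1824 characters left out ...]
9:..............####..............
240:..............####..............
241:..............####..............
242:.............#####..............
243:.............#####..............
244:.............#####..............
245:.............####...............
246:............#####...............
247:............#####...............
248:.............####...............
249:.............###................
250:.............###................
251:............#.##................
252:.............##.................
253:..............#.................
254:................................
255:................................
256:................................
257:................................
```

Pin and flap look settled. I'll carry the punch back over its original hole, with the tip 2–3 cm above the board.

Request:
send_rows(
  motion="1 -4 -1.8 0 0; 1 -8 -3.6 0 0; 1 -12 -5.5 0 0; 1 -16 -7.3 0 0; 1 -20 -9.2 0 0",
)

```text
clock: 15.65
eef_pos: [0.5335, -0.3114, 0.2744]
tool_rot: [0.64, 0.769, 0.0, -0.0]
ft_force: [0.9, 0.3, -1.0]
grip_width: 0.0165
grasp_force: 61.4
```

Request:
send_rows(
  motion="1 -2.5 -1 1 0; 1 -4 -1.8 3 0; 1 -4 -1.8 5 0; 1 -4 -1.8 6.4 0; 1 -4 -1.8 6.4 0",
)

```text
clock: 16.15
eef_pos: [0.522, -0.3519, 0.2075]
tool_rot: [0.64, 0.768, -0.0, -0.003]
ft_force: [0.5, 1.2, -1.4]
grip_width: 0.0166
grasp_force: 61.4
```

```bash
python3 tilt.py w17 28.5; python3 - <<'E'
from h import *
np.set_printoptions(precision=4,suppress=True)
go([.5207,-.3348,.1776],np.radians(100.35))
c=cam("wrist"); print("hole px pred",proj(c,[.5097,-.2748,.095]),"mid",proj(c,[.4615,-.2852,.095]))
h=cv2.imread("pics/w17.png").astype(int)
cv2.imwrite("pics/z17.png",cv2.resize(h[70:200,150:330].astype(np.uint8),(792,572),interpolation=2))
im=vision.camera("side"); cv2.imwrite("pics/s17.png",im[:,:,::-1])
h=im[:,:,::-1].astype(int)
for f in ("side0","s16","s17"):
    h=cv2.imread(f"pics/{f}.png").astype(int); m=(h[...,2]>h[...,0]+45)&(h[...,2]>100)
    print(f); print("\n".join(f"{r}:"+"".join("#" if x else "." for x in m[r,258:290]) for r in range(224,236)))
E
```

```text
16.15 [ 0.522  -0.3519  0.2075] [ 0.64    0.7683 -0.0003 -0.003 ] [ 0.5139  1.1829 -1.4267] [-0.0259 -0.0275  0.0265] 0.016583338533049052 61.43786072731018
[(array([277.1, 240.8,  47.5, 218.1]), 0.85)]
28.5 [277.5171 353.5658] [277.4315 223.919 ] [277.3759 139.6415]
go: shift cm [1.79 0.05 3.3 ] twist 0.002
hole px pred [278.0579 113.0441] mid [216.6251 115.0472]
side0
224:................................
225:................................
226:................................
227:................................
228:.....############...............
229:.........########...............
230:................................
231:................................
232:................................
233:................................
234:................................
235:................................
s16
224:................................
225:................................
226:................................
227:.......##.......................
228:.....############...............
229:.........########...............
230:................................
231:................................
232:................................
233:................................
234:................##..............
235:...............####.............
s17
224:................................
225:................................
226:................................
227:.....#.##.......................
228:.....############...............
229:.........########...............
230:................................
231:................................
232:................................
233:................................
234:................##..............
235:...............####.............
```

View pics/z17.png

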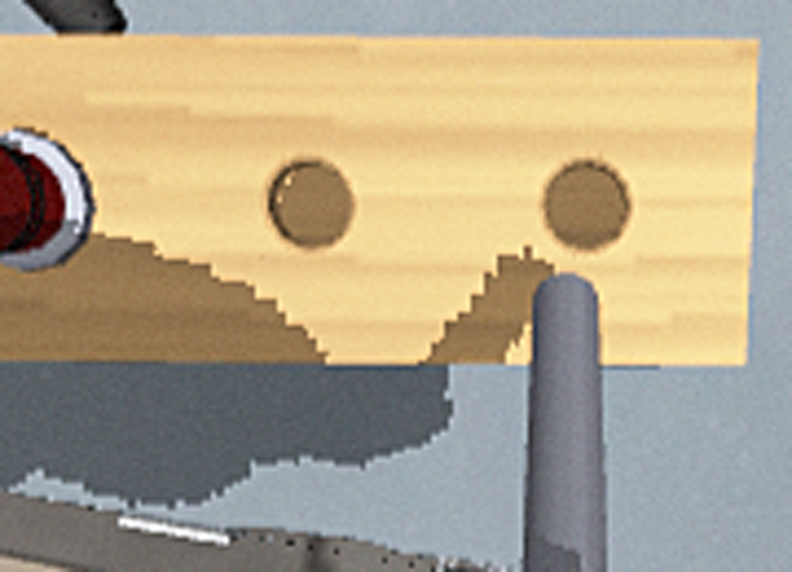

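Both empty holes are visible, the target at about (283,116) with the shank tip at about (278,135). The flap matches its initial shut look. I'll measure again now that the arm has settled.

Request:
send_rows(
  motion="1 0 0 0 0; 1 0 0 0 0; 1 0 0 0 0",
)

```text
clock: 16.6
eef_pos: [0.5239, -0.3528, 0.2114]
tool_rot: [0.64, 0.769, 0.0, 0.001]
ft_force: [0.3, -0.4, -1.9]
grip_width: 0.0165
grasp_force: 61.4
```

```bash
cat > hole.py <<'E'
from h import *
np.set_printoptions(precision=4,suppress=True)
o=bot.get_obs(); c=cam("wrist"); im=vision.camera("wrist"); cv2.imwrite("pics/w18.png",im[:,:,::-1])
print(o["eef_pos"],o["tool_rot"])
h=im.astype(int)
for c0,c1 in ((205,240),(265,300)):
    r0=95; s=h[r0:131,c0:c1].sum(2)/3
    m=(s<140).astype(np.uint8); n,l,st,ce=cv2.connectedComponentsWithStats(m)
    for k in range(1,n):
        if st[k,4]>80: print("hole",st[k],ce[k]+[c0,r0],atz(c,*(ce[k]+[c0,r0]),.095))
m=(h[135:150,262:300].std(2)<9)&(h[135:150,262:300].sum(2)<450)
for r in range(0,15,3): x=np.nonzero(m[r])[0]; print("shank row",135+r,x.min()+262 if len(x) else None,x.max()+262 if len(x) else None)
print(im[125:142,279].sum(1)//3)
E
python3 hole.py
```

```text
[ 0.5239 -0.3528  0.2114] [0.6398 0.7685 0.0001 0.0007]
hole [  4   9  19  20 292] [217.9658 113.7945] [ 0.463  -0.2845  0.095 ]
hole [  6   9  19  21 300] [279.9867 113.98  ] [ 0.512  -0.2756  0.095 ]
shank row 135 272 284
shank row 138 271 285
shank row 141 272 285
shank row 144 272 285
shank row 147 272 285
[185 212 205 196 196 206 204 138 127 132 128 134 133 131 132 131 134]
```

Request:
send_rows(
  motion="1 0.5 0.15 0.8 0; 1 1 0.15 1.6 0; 1 1.4 0.15 2.3 0; 1 1.7 0.15 2.8 0; 1 1.92 0.15 3.2 0",
)

```text
clock: 17.15
eef_pos: [0.5212, -0.3329, 0.1777]
tool_rot: [0.64, 0.769, -0.0, -0.001]
ft_force: [-0.4, 0.1, -0.8]
grip_width: 0.0166
grasp_force: 61.4
```

Request:
send_rows(
  motion="1 0 0 0 0; 1 0 0 0 0",
)

```text
clock: 17.35
eef_pos: [0.5217, -0.3336, 0.1787]
tool_rot: [0.64, 0.768, -0.0, 0.0]
ft_force: [-0.0, -0.7, -1.5]
grip_width: 0.0166
grasp_force: 61.4
```

```bash
python3 tilt.py w19 28.5; python3 - <<'E'
from h import *
im=cv2.imread("pics/w19.png").astype(int)
print(im[118:142,279].sum(1)//3)
c=cam("wrist");print(proj(c,[.512,-.2756,.095]))
E
```

```text
17.35 [ 0.5217 -0.3336  0.1787] [ 0.6399  0.7685 -0.      0.0001] [-0.0469 -0.6669 -1.5224] [-0.0745  0.034   0.0192] 0.01659796179970322 61.431376934051514
[(array([276.6, 240.3,  45.8, 214.1]), 0.91)]
28.5 [277.5125 353.5617] [277.4288 223.9149] [277.3744 139.6377]
[202 203 202 198 193 185 187 187 190 193 187 157 133 111 130 130 130 133
 131 131 130 133 130 129]
[278.53743118 140.02178323]
```

Request:
send_rows(
  motion="1 0.5 0 -0.25 0; 1 1.0 0 -0.5 0; 1 1.5 0 -0.7 0; 1 2 0 -0.85 0; 1 2.5 0 -0.95 0",
)

```text
clock: 17.95
eef_pos: [0.5177, -0.3101, 0.1898]
tool_rot: [0.64, 0.768, -0.001, 0.002]
ft_force: [1.5, -4.2, 2.0]
grip_width: 0.0167
grasp_force: 60.8
```

```bash
python3 tilt.py w20 10 15 20; python3 - <<'E'
from h import *
im=cv2.imread("pics/w20.png").astype(int)
print(im[150:215,279].sum(1)//3)
E
```

```text
17.95 [ 0.5177 -0.3101  0.1898] [ 0.6401  0.7683 -0.0007  0.0022] [ 1.4891 -4.1578  1.9526] [-1.2499 -0.0555  0.0273] 0.016652228594681275 60.795525312423706
[(array([276.1, 255.2,  43.9, 182.7]), 0.84), (array([127.6, 179.1,  68.1,  45.1]), 0.73)]
10.0 [277.4963 338.706 ] [277.4435 241.3175] [277.4138 186.5452]
15.0 [277.5008 343.6266] [277.4392 236.3212] [277.4034 174.018 ]
20.0 [277.505  347.8905] [277.435 231.528] [277.3928 161.3989]
[208 204 204 201 190 186 187 190 194 195 195 137 102 107 108 107 108 107
 114 112 112 110 112 110 110 110 110 110 115 107 113 111 111 108 105  82
  83  84  83  87  87  85  81  93 109 113 108 106 100  90 115 119 112 110
 114 107  89  85  84  86  90  86  82  84  74]
```

Request:
send_rows(
  motion="1 0.6 0 -0.1 0; 1 1.2 0 -0.15 0; 1 1.8 0 -0.15 0; 1 2.4 0 -0.15 0; 1 3 0 -0.1 0",
)

```text
clock: 18.55
eef_pos: [0.5124, -0.2803, 0.1906]
tool_rot: [0.64, 0.768, -0.0, 0.002]
ft_force: [0.9, -6.0, 2.1]
grip_width: 0.0164
grasp_force: 59.8
```

Request:
send_rows(
  motion="1 0.4 0 0.1 0; 1 0.7 0 0.2 0; 1 0.7 0 0.2 0",
)

```text
clock: 18.85
eef_pos: [0.5104, -0.2721, 0.1872]
tool_rot: [0.64, 0.769, 0.0, 0.0]
ft_force: [1.6, -4.0, 1.8]
grip_width: 0.0166
grasp_force: 59.6
```

```bash
cat > ver.py <<'E'
import sys
from h import *
im=cv2.imread(f"pics/{sys.argv[1]}.png").astype(int)
for r in (215,225,235): print(r,im[r,255:302].sum(1)//3)
print(im[195:262,278].sum(1)//3)
for col in (262,264,294,296): print(col,im[215:250,col].sum(1)//3)
c=cam("wrist");print("hole",proj(c,[.512,-.2756,.095]))
E
python3 tilt.py w21 -3 0 5; python3 ver.py w21
```

```text
18.85 [ 0.5104 -0.2721  0.1872] [0.6397 0.7686 0.0003 0.    ] [ 1.5665 -3.979   1.7777] [-1.2323 -0.3596  0.0004] 0.016647085460962247 59.60913956165314
[(array([277.5, 276. ,  45.8, 128.6]), 0.64)]
-3.0 [277.4841 323.1913] [277.4554 255.1146] [277.4401 218.9447]
0.0 [277.4874 327.0843] [277.4527 251.8398] [277.4341 211.4692]
5.0 [277.4927 333.1754] [277.4483 246.499 ] [277.424  199.0187]
215 [112 159 153 113 118 119 125 120 120 121 123 124 120 120 110 101 117  53
  69  65  68  67  63  65  66  65  68  64  71 121 219 151 185 213 209 208
 207 207 208 209 207 207 209 208 208 210 208]
225 [200 202 202 201 199 204 203 204 203 202 205 205 203 212 186 121  55  64
  70  66  68  68  73  70  70  66  68  59  60  75  73 106 156 207 209 207
 209 204 206 208 206 208 209 206 209 207 207]
235 [192 198 194 198 195 194 196 196 197 193 200 196 195 202 173  44  65  67
  69  67  67  67  59  57  65  56  69  54  53  54  55 180 207 204 198 199
 199 202 199 200 199 198 199 198 198 199 202]
[116 110 107 114 117 118 117 117 115 110 104  99 131 194 199 199 157  56
  62  70  65  66  65  65  70  71  63  67  66  68  70  59  62  72  67  66
  72  64  68  63  57  61  64  92 135 120 117 127 128 112  19  34  35  39
  33  33  15   9  30  33   4  29  38  32  33  42  30]
262 [120 118 118 114 140 200 200 200 203 202 204 201 203 203 202 203 203 198
 192 189 196 200 199 204 202 209 190  35  52  77 118 122 126 119 116]
264 [121 120 125 114 145 207 201 204 205 202 202 204 203 203 206 202 201 197
 191 192 193 201 203 208 198 107  47  63  95 132 128 125 124 118 120]
294 [209 207 207 209 202 196 200 205 208 206 208 205 204 206 210 206 196 189
 193 193 200 204 206 202 201 207 213 211 126  49  59 111 127 126 123]
296 [207 207 208 207 201 196 199 208 206 207 208 207 207 211 208 205 197 187
 193 193 198 203 204 205 203 200 204 207 213 217 202 111  42  56 109]
hole [278.65172641 220.15632258]
```

Request:
send_rows(
  motion="1 -0.25 0.05 1.5 0; 1 -0.25 0.05 3 0; 1 -0.25 0.05 4.5 0; 1 -0.25 0.05 6 0; 1 -0.25 0.05 6.9 0",
)

```text
clock: 19.45
eef_pos: [0.5099, -0.2736, 0.1159]
tool_rot: [0.64, 0.768, 0.0, -0.003]
ft_force: [-0.1, -1.7, -0.2]
grip_width: 0.0167
grasp_force: 59.5
```

Request:
send_rows(
  motion="1 0 0 0.1 0; 1 0 0 0.3 0; 1 0 0 0.5 0; 1 0 0 0.5 0",
)

```text
clock: 19.85
eef_pos: [0.5113, -0.2745, 0.1135]
tool_rot: [0.64, 0.769, 0.0, -0.0]
ft_force: [-0.0, 1.4, -1.5]
grip_width: 0.0167
grasp_force: 59.7
```

```bash
python3 tilt.py w22 -3 0 3;
```

```text
19.85 [ 0.5113 -0.2745  0.1135] [ 0.6398  0.7685  0.0004 -0.0001] [-0.0062  1.4374 -1.4904] [ 0.0554 -0.0261  0.0128] 0.01667380049542754 59.732290506362915
[(array([278.6, 288.5,  46.3, 103.8]), 0.97)]
-3.0 [277.484  323.1915] [277.4553 255.1148] [277.44   218.9449]
0.0 [277.4873 327.0846] [277.4526 251.84  ] [277.434  211.4693]
3.0 [277.4905 330.8024] [277.4499 248.6171] [277.4279 203.9995]
```

Request:
send_rows(
  motion="1 0 0 0.1 0; 1 0 0 0.2 0; 1 0 0 0.3 0; 1 0 0 0.3 0",
)

```text
clock: 20.35
eef_pos: [0.5115, -0.2749, 0.1133]
tool_rot: [0.64, 0.768, 0.0, 0.001]
ft_force: [-5.2, 3.3, 14.3]
grip_width: 0.0167
grasp_force: 61.1
```

Seated on the board (z stopped, 15 N). Easing off, releasing and retreating.

Request:
send_rows(
  motion="1 0 0 -0.25 0; -1 0 0 -0.25 0; -1 0 0 -0.25 0; -1 0 0 -0.25 0; -1 0 0 -0.25 0",
)

```text
clock: 20.85
eef_pos: [0.5112, -0.2749, 0.1122]
tool_rot: [0.64, 0.768, -0.0, -0.0]
ft_force: [-0.8, -0.0, 0.3]
grip_width: 0.0736
grasp_force: 0.0
```

Request:
send_rows(
  motion="-1 0 0 0 0; -1 0 0 -2 0; -1 0 0 -6 0; -1 0 0 -11 0; -1 0 0 -15 0",
)

```text
clock: 21.35
eef_pos: [0.5114, -0.275, 0.2651]
tool_rot: [0.64, 0.768, 0.0, 0.001]
ft_force: [0.8, -1.7, 0.0]
grip_width: 0.0854
grasp_force: 0.0
```

Request:
send_rows(
  motion="-1 -3 0 -2 0; -1 -3 0 -2 0; -1 -3 0 -2 0; -1 -3 0 -2 0; -1 -3 0 -2 0",
)

```text
clock: 21.85
eef_pos: [0.516, -0.3035, 0.2809]
tool_rot: [0.64, 0.769, -0.0, -0.002]
ft_force: [-0.6, -0.2, -0.3]
grip_width: 0.0854
grasp_force: 0.0
```

```bash
python3 - <<'E'
from h import *
np.set_printoptions(precision=4,suppress=True)
c=cam("wrist"); im=vision.camera("wrist"); cv2.imwrite("pics/w30.png",im[:,:,::-1]); s=cam("side")
for n in ("drift_punch","red_grip"): print(n,[(np.round(b["rect"],1),round(b["conf"],2)) for b in boxes_of("wrist",n)[:2]])
h=cv2.cvtColor(im,cv2.COLOR_RGB2HSV)
m=((h[...,0]>105)&(h[...,0]<125)&(h[...,1]>180)&(h[...,2]>40)).astype(np.uint8); m[250:]=0
n,l,st,ce=cv2.connectedComponentsWithStats(m)
print([ (st[k],ce[k]) for k in range(1,n) if st[k,4]>40])
for H in ([.512,-.2756],): print([proj(c,[*H,z]) for z in (.1,.105,.131,.157,.162)])
vs=vision.camera("side"); cv2.imwrite("pics/s30.png",vs[:,:,::-1])
for n in ("drift_punch","hinge_pin","red_grip"): print(n,[(np.round(b["rect"],1),round(b["conf"],2)) for b in boxes_of("side",n)[:2]])
a=cv2.imread("pics/side0.png").astype(int); b=vs[:,:,::-1].astype(int)
d=abs(a-b).sum(2); d[:, 400:]=0
ys,xs=np.nonzero(d[120:320,140:400]>150); print("changed px (excl. arm):",len(xs), np.histogram2d(ys+120,xs+140,bins=[range(120,330,20),range(140,410,20)])[0].astype(int))
E
```

```text
drift_punch [(array([278.2, 170.9,  24.3,  28.9]), 0.94), (array([175.2, 169.9,  43.3,  30.4]), 0.22)]
red_grip [(array([176.1, 169.9,  41.8,  29.2]), 0.71)]
[(array([270, 165,  19,  19, 105], dtype=int32), array([278.8095, 172.019 ])), (array([442, 217,  13,  11,  71], dtype=int32), array([447.831 , 221.5915]))]
[array([278.9026, 166.778 ]), array([278.9132, 167.3785]), array([278.9739, 170.8188]), array([279.046 , 174.9018]), array([279.0614, 175.776 ])]
drift_punch [(array([329.5, 164.1,   3.7,  49.1]), 0.65)]
hinge_pin [(array([272.9, 244.8,   0.3,  16.5]), 0.44)]
red_grip [(array([364.1, 161.3,   8.1,  38.4]), 0.52), (array([329.4, 165.2,   8.8,  47.9]), 0.3)]
changed px (excl. arm): 440 [[  0   0   0   0   0   0   0   0   0   0   0   0   0]
 [  0   0   0   0   0   0   0   0   0   2   0   0   0]
 [  0   0   0   0   0   0   0   0   0  23  96  71   0]
 [  0   0   0   0   0   0   0   0   0   0   8   0  64]
 [  0   0   0   0   0   0   0   0   0   0   0   3 109]
 [  0   0   0   0   0   0  20   0   0   0   0   0   0]
 [  0   0   0   0   0   0  42   0   0   0   0   0   0]
 [  0   1   0   0   0   0   0   0   0   0   0   0   0]
 [  1   0   0   0   0   0   0   0   0   0   0   0   0]
 [  0   0   0   0   0   0   0   0   0   0   0   0   0]]
```

The punch stands upright in its hole, and its projection matches within 1–2 px. The pin is still in the tin, and the flap looks the same as at the start. Handing in.

```bash
python3 -c "
from workcell import workorder
print(workorder.job_done())"
```

```text
the job is handed in; nothing more can be done
None
```

The pin was driven out through the flap and lies in the tin, the flap looks shut, the blue punch stands upright back in its own rack hole, and I handed the job in at about 22 s, though it returned no verdict.

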